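Refit the labeller's feed roller and hold the feed lever on its third click

TASK

Take the loose feed roller from its wooden cradle and push it down into the labeller's fork clip until both of its shaft ends sit on the bottom of the forks and the sprung jaw has snapped back over them, then let go of it. Then press the feed lever down with the fingertips, past its first two clicks to the third, without going on to the bottom stop, and finish while still holding it there against its return spring. Leave the cans and other goods on the bench where they are.

Things in the scene. Friction and masses are not known exactly. Their poses are not given: they have to be found in the camera images.
- roller_center (a point): Centre of the loose feed roller: rubber roller 32 mm in diameter, 60 mm long (grip it here, across its diameter) on a steel shaft 12 mm in diameter, 116 mm long, sticking out 28 mm at each end; about 0.15 kg. y is its axis, level at the start, 40 mm above the bench; it may turn about y.
- cradle: Fixed wooden cradle in which the roller starts, lying along the cradle's y. Origin under its middle. Base plate 60 (x) x 120 (y) x 8 mm; at y = -45 and +45 mm posts 12 mm wide in y, 30 mm in x, 41 mm tall, carry the shaft in notches open at the top.
- clip_seat (a point): Where the roller's centre is when seated in the fork clip, 65 mm above the bench. y: along the seated roller's axis; x: towards the jaw; z up. Two forks at y = -45 and +45 mm, 10 mm thick; slots 14 mm wide in x, open at the top, flat bottom 6 mm below this point. The -x prong stands 23 mm above this point, its flare to 37 mm; the +x side has the jaw. The roller goes straight down.
- head: The fixed grey labeller head with the fork clip; origin on the bench right under clip_seat, same axes, turned differently each time. Base x -65 to +125, y -75 to +75 mm, 24 mm high. Between the forks there is free space above the base, save the jaw's 6 mm cross rod at x = +14 mm, 30 mm above the bench. From x = +74 mm on stands a housing 85 mm high.
- clip_jaw (a joint): Angle (rad) of the clip's hinged steel jaw, one piece with an arm at each fork: 0 = sprung shut over the slots, its steep ramp 7 to 26 mm above clip_seat; opens to about 0.1 as the shaft is pushed down past it, then springs back to 0. Pushing past takes about 5 to 15 N; the roller's weight is not enough.
- lever_pad (a point): Middle of the top face of the black thumb pad (40 x 40 x 12 mm) at the end of the feed lever, 120 mm along the lever from the pivot and 6 mm above its middle line. Moves with the lever. Height above the bench at rest 163 mm (lever rising 0.5 rad above level); at the first, second and third click 135, 106 and 76 mm; at the bottom stop 48 mm.
- lever_pivot (a point): Middle of the lever's level pivot axis (y), 100 mm above the bench, in the fixed grey lever unit, turned differently each time. The lever points to -x of this frame. The unit reaches x -45 to +105, y -40 to +40 mm; cheeks 120 mm high from x = -25 mm on; the steel dial between them reaches 138 mm above the bench.
- feed_lever (a joint): Angle of the feed lever, rad: 0 = up at rest, grows as pressed down. Clicks (notches of its dial; the force eases on nearing each, then steps up by 2 N just past it) at 0.25, 0.50 and 0.75; ridges at 0.125, 0.375, 0.625 and 0.875; bottom stop at 1.0. Its spring always brings it back to 0 when let go; holding it on the third click takes about 4 to 7 N at the pad.
- can_mid: Bystander, not to be moved: food can, 74 mm across, 110 mm tall, standing between the two units. Origin at the centre of its underside.
- can_left: Bystander, not to be moved: food can, 74 mm across, 110 mm tall, at the left side. Origin at the centre of its underside.
- can_right: Bystander, not to be moved: wide food can, 84 mm across, 80 mm tall, at the right side. Origin at the centre of its underside.
- jar: Bystander, not to be moved: jar, 76 mm across, 120 mm tall, behind the can in the middle. Origin at the centre of its underside.
- tape: Bystander, not to be moved: empty tape core, upright ring 100 mm across, 48 mm tall, near the robot, left. Origin at the centre of its underside.
- carton: Bystander, not to be moved: small carton 60 x 90 x 140 mm tall, at the left side, nearer the robot. Origin at the centre of its underside.
- can_side: Bystander, not to be moved: food can, 66 mm across, 100 mm tall, at the right side, nearer the robot. Origin at the centre of its underside.
- label_pad: Bystander, not to be moved: pad of labels 80 x 100 x 20 mm, lying near the robot, right. Origin at the centre of its underside.
Things that resemble listed ones, but are neither listed nor needed, are in the scene too. What is shaped like the head but orange is not meant.

How it is judged (in metres and radians):
On the way, in this order (a step that is already met when the one before it is completed fails the run):
1. the roller is seated in both forks under the closed jaw, and let go (x of roller_center in the frame of clip_seat between -0.004 and 0.004 m and y of roller_center in the frame of clip_seat between -0.012 and 0.012 m and z of roller_center in the frame of clip_seat between -0.004 and 0.004 m and angle between the y axis of roller_center and the y axis of clip_seat, either way round below 0.06 rad and value of joint clip_jaw below 0.05 rad and contact force between the fingers and roller below 0.2 N), for 0.2 s.
2. the fingers hold the feed lever on its third click (value of joint feed_lever between 0.65 and 0.85 rad and contact force between the fingers and feed_lever above 2 N), for 0.3 s.
At the end, for the whole second after the job is handed in: The roller is seated in the fork clip (centre within 4 mm across and in height, 12 mm along its axis, axis within 0.06 rad), jaw shut (under 0.05 rad), roller not touched by the fingers; the fingers still press the feed lever (over 2 N) on its third click (0.65 to 0.85 rad) (all of step 1 and all of step 2); the arm keeps its last pose, push and grip.
It fails at once if the feed lever was pressed on to its bottom stop (value of joint feed_lever above 0.96 rad).
It fails at once if a bystander was moved more than 30 mm or knocked over (distance of any of can_mid, can_left, can_right, jar, tape, carton, can_side, label_pad from where it was at the start of the episode above 0.03 m or angle between any of can_mid, can_left, can_right, jar, tape, carton, can_side, label_pad's own z axis and vertical above 0.5 rad).
It also fails if it takes over 58 s, if anything falls off the work surface, if the arm or the gripper's body presses on something with over 40 N, if the wrist force passes 120 N, or if a joint passes its speed limit or range.

ROBOT

A 6-joint arm with a two-finger parallel gripper is mounted at the origin on the work surface. World frame = base frame: x ahead of the robot, y to its left, z up, the work surface at z = 0. Lengths are in m, angles in degrees, forces in N, time in s.
With the tool pointing down it reaches from about 0.35 to 0.875 m from the base axis. Payload 4.2 kg.
Tool frame: the origin (TCP) lies midway between the tips of the shut fingers; the grasp point (between the pads) lies 19 mm behind it; z points along the fingers, y is the line along which they close (so a half turn about z gives the same grasp; the last joint's range is limited). The gripper opens to 87 mm and grips with 3 to 60 N. Pads are 19 mm wide; open, the fingers measure 117 mm over their backs; the gripper's body (75 mm by 190 mm) begins 51 mm behind the grasp point.
Start: joints at [87.869, 22.042, 0.453, 0, -68.411, -14.817], TCP at [0.182, 0.598, 0.223] pointing down, gripper open.
Joint ranges: [-179.83, 179.83], [-69.29, 118.12], [-61.27, 80.66], [-181.25, 117.63], [-171.15, -9.14], [-177.46, 177.46]. Speed limits (degrees/s): [159.86, 159.86, 180, 180, 180, 180].

INTERFACE

Orientations are given as a 3x3 rotation matrix whose columns are the frame's x, y, z axes.
In Python, from station import sense, capture, camera_params, finish_job gives the robot as it stands.
- The arm moves only by the tool drive_tool, never from a script. Its argument "rows" is a list of rows, each an object of numbers: "tx", "ty", "tz": the shift along the tool's x, y, z in cm; "ax", "ay", "az": the turn, a rotation vector about the tool's x, y, z in rad; "claw": the finger opening in cm, from 0 to 8.7. In form: [{"tx": .., "ty": .., "tz": .., "ax": .., "ay": .., "az": .., "claw": ..}, ...]. A call has 1 to 10 rows; each row shifts and turns the commanded pose from where the row before left it, along the tool's axes as they then stand; what a row does not reach is not made up. A row lasts 1/12 s, in which the tool goes at most 41.7 mm and 7.16 degrees, less where a joint would pass 70% of its speed; a pose out of reach is approached as far as the arm can. A call with a gripper value outside its range is refused whole. The fingers move at their own pace and stop on an object; the grip force is fixed at half the most. Time passes only in rows, so rows that do not move let the fingers close. It gives the time, the measured TCP pose, the force, the opening and the grip force at its end, in the units of the state.
- sense(): the state, without advancing time (a new reading comes with each control period).
- capture(name): name is "scene" or "side" or "wrist"; returns (picture, depth): 420x560x3 uint8, red, green, blue; 420x560 float32, m along the optical axis (not along the pixel's ray), 0 where there is no reading.
- camera_params(name): a dict with "intrinsics" (3x3 intrinsics, pixels), "R" (3x3) and "t" (3): a world point X has camera coordinates R X + t; the wrist camera has in their place "tool_from_camera" (4x4, takes a point from camera to tool coordinates, whose origin is the TCP and whose axes are the flange's). Camera axes: x right, y down, z forward; pixel columns grow to the right and rows downward; lengths in m; the calibration is good to about 2 mm. A picture is of the moment at which its call begins: read the wrist's pose just before it. camera_params takes no time and is no camera call.
- finish_job(): hands the job in; it is judged then, once.
The state is a dict: "time_s": time; "joints": joint angles; "joint_velocities": joint speeds; "effort": joint torques, N m; "tcp_pos": TCP position; "ee_rot": TCP orientation; "wrist_force": force on the tool from outside, world axes, zero at the start; "moment": the same for the moment, N m; "gripper_width": opening from 0.0 (shut) to 1.0 (fully open); "gripper_force": force on a finger pad.
Only numpy, scipy, OpenCV 4.12 (cv2) and the standard library are available. Lean on these libraries where they do the work, as an engineer would, in place of code of your own. Each camera call takes 0.05 s, during which the arm holds its last target. There are 200 camera calls.

## Working session

There is one attempt and no reset: what is moved stays moved. The work goes in short steps, Python scripts to look and compute and a tool call to move; the robot and the scene stay as the last step left them, time stands still between calls to the robot, and variables do not carry over. Pictures are saved under pics/ and viewed, at most 10 in all, crops included, and the job is handed in when it is done.

Besides the shell and the picture viewer there is one more tool, called after "Emit:" by a JSON object that holds its "api" and its "payload", one argument or row to a line. drive_tool: Moves the arm, as the interface text tells. Its arguments: {"type":"object","properties":{"rows":{"type":"array"}},"required":["rows"]}

```bash
ls; mkdir -p pics; python3 - <<'E'
from station import *
import cv2,numpy as np
s=sense();print(s)
for n in("scene","side"):
    p,d=capture(n);cv2.imwrite(f"pics/{n}0.png",p[:,:,::-1]);np.savez(f"{n}0.npz",p=p,d=d)
    print(camera_params(n))
print(camera_params("wrist"))
E
```

```text
pics
{'time_s': 0.0, 'joints': array([ 8.78687832e+01,  2.20899410e+01,  3.77528199e-01, -2.85971414e-02,
       -6.84111171e+01, -1.48171044e+01]), 'joint_velocities': array([ 0.04218   , -0.01095104, -0.03906722, -0.00787305, -0.01145954,
       -0.07560303]), 'effort': array([ 8.60521159e-04, -3.90666282e+01,  1.87398505e+01,  4.21958819e+00,
        1.09312608e-02, -1.91506911e-04]), 'tcp_pos': array([0.18199489, 0.59726637, 0.22145389]), 'ee_rot': array([[ 9.56514407e-01, -2.91684578e-01, -5.43955502e-04],
       [-2.91685067e-01, -9.56512025e-01, -2.13720899e-03],
       [ 1.03090923e-04,  2.20293488e-03, -9.99997568e-01]]), 'wrist_force': array([ 0.70398155,  0.35491192, -0.41763787]), 'moment': array([0.02407485, 0.07612941, 0.04983545]), 'gripper_force': 0.0, 'gripper_width': 1.0024696222127218}
{'intrinsics': array([[448.73380633,   0.        , 278.74566748],
       [  0.        , 448.73380633, 207.38885483],
       [  0.        ,   0.        ,   1.        ]]), 'R': array([[ 0.81742243,  0.57582798, -0.01557925],
       [ 0.41879823, -0.61264396, -0.67028011],
       [-0.39
[... 295 characters left out ...]
76,  0.00398063],
       [-0.39581959, -0.39272771, -0.83011553],
       [ 0.5942905 ,  0.57959162, -0.55757722]]), 't': array([-0.35836355,  0.30980702,  0.96546955])}
{'intrinsics': array([[335.41551561,   0.        , 278.34819279],
       [  0.        , 335.41551561, 210.24141312],
       [  0.        ,   0.        ,   1.        ]]), 'tool_from_camera': array([[ 4.44568504e-04, -9.69232871e-01, -2.46145168e-01,
         6.57955397e-02],
       [ 9.99999875e-01,  3.75087929e-04,  3.29159007e-04,
        -3.86618574e-04],
       [-2.26705648e-04, -2.46145284e-01,  9.69232917e-01,
        -1.60505571e-01],
       [ 0.00000000e+00,  0.00000000e+00,  0.00000000e+00,
         1.00000000e+00]])}
```

View pics/scene0.png

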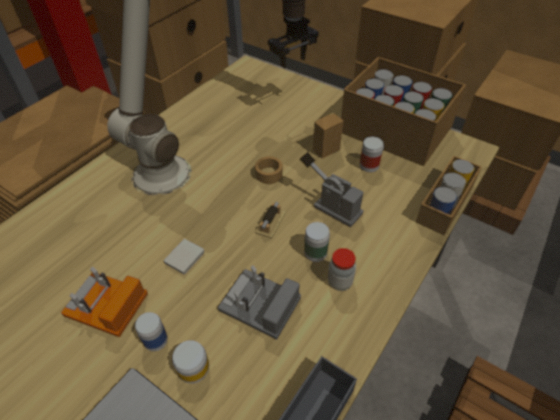

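View pics/side0.png

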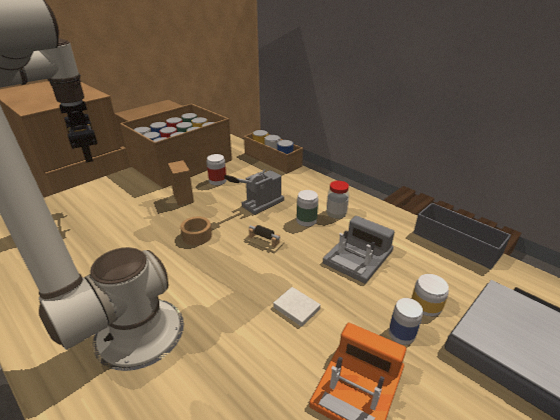

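The scene picture shows the roller in its cradle at (270,217), the grey head at (262,300) with its forks at (235–262,285), the lever unit at (340,200) and its black pad at (308,160). The side picture shows the same things at (264,237), (360,248), (263,190) and (232,180).

```bash
cat > h.py <<'E'
import numpy as np,cv2
from station import *
def cloud(name,d,pose=None):
    c=camera_params(name);K=c["intrinsics"]
    v,u=np.mgrid[:420,:560]
    P=np.stack([(u-K[0,2])/K[0,0]*d,(v-K[1,2])/K[1,1]*d,d],-1)
    if name=="wrist":
        T=c["tool_from_camera"];s=pose
        return (P@T[:3,:3].T+T[:3,3])@s["ee_rot"].T+s["tcp_pos"]
    return (P-c["t"])@c["R"]
def proj(name,X):
    c=camera_params(name);q=c["intrinsics"]@(c["R"]@np.asarray(X)+c["t"]);return q[:2]/q[2]
def ray(name,u,v,z,pose=None):
    "hit of pixel ray with plane at height z"
    a=np.array([[ (u-0)],[v]]);c=camera_params(name);K=c["intrinsics"]
    d=np.linalg.solve(K,[u,v,1.])
    if name=="wrist":
        T=c["tool_from_camera"];R=pose["ee_rot"]
        o=R@T[:3,3]+pose["tcp_pos"];d=R@T[:3,:3]@d
    else: o=-c["R"].T@c["t"];d=c["R"].T@d
    return o+d*(z-o[2])/d[2]
E
python3 - <<'E'
from h import *
np.set_printoptions(precision=3,suppress=True)
pts={"scene":dict(roller=(270,215),pad=(308,160),headhousing=(284,302),unit=(345,190),can_mid=(317,231),jar=(344,259),can_left=(372,145),carton=(325,125),tape=(268,163),label=(184,256),can_side=(150,322),can_right=(190,350)),
"side":dict(roller=(264,233),pad=(232,180),head=(372,230),unit=(263,180))}
for n in pts:
    f=np.load(n+"0.npz");C=cloud(n,f["d"])
    for k,(u,v) in pts[n].items(): print(n,k,C[v,u],f["p"][v,u])
# top-down map from both views, height colour
img=np.zeros((560,760,3),np.uint8);H=np.zeros((560,760))
for n in ("scene","side"):
    f=np.load(n+"0.npz");C=cloud(n,f["d"]).reshape(-1,3);p=f["p"].reshape(-1,3)
    ok=(f["d"].ravel()>0)&(C[:,2]<.25)&(C[:,2]>.012)
    for X,c in zip(C[ok],p[ok]):
        i=int((.9-X[0])*900);j=int((.45-X[1])*900) 
        if 0<=i<560 and 0<=j<760 and X[2]>H[i,j]: H[i,j]=X[2]
cm=cv2.applyColorMap((H/.2*255).clip(0,255).astype(np.uint8),cv2.COLORMAP_JET);cm[H==0]=0
cv2.imwrite("pics/map.png",cm)
E
```

```text
scene roller [0.481 0.023 0.053] [46 41 28]
scene pad [0.5   0.213 0.157] [42 32 27]
scene headhousing [ 0.709 -0.226  0.085] [97 98 94]
scene unit [0.637 0.227 0.085] [49 46 40]
scene can_mid [0.663 0.012 0.11 ] [148 151 151]
scene jar [ 0.78  -0.037  0.118] [142  36  25]
scene can_left [0.614 0.457 0.105] [146 148 142]
scene carton [0.435 0.429 0.134] [129  99  60]
scene tape [0.308 0.248 0.02 ] [80 61 38]
scene label [ 0.344 -0.239  0.021] [147 144 131]
scene can_side [ 0.466 -0.475  0.1  ] [148 152 149]
scene can_right [ 0.592 -0.467  0.078] [148 150 146]
side roller [0.463 0.025 0.046] [49 42 34]
side pad [0.482 0.196 0.166] [34 27 18]
side head [ 0.681 -0.236  0.08 ] [93 87 86]
side unit [0.612 0.184 0.118] [132 128 127]
```

View pics/map.png

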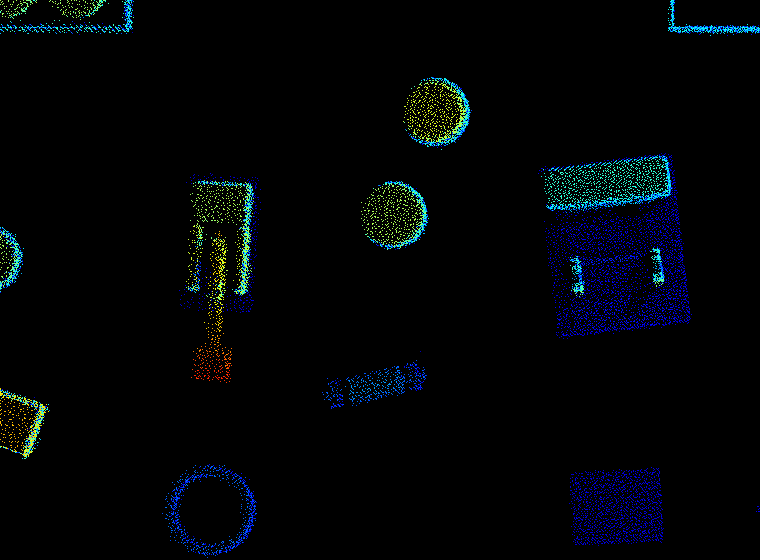

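The height map, with x up and y to the left at 900 px/m, shows the cradle and roller near (375,385), the forks at (577,275) and (657,267) with the housing beyond them, and the lever pad at (212,364). I'll fit these poses from the two views, then plan the approach.

```bash
cat >> h.py <<'E'
np.set_printoptions(precision=4,suppress=True)
def plan(target,yawx,n):
    "n equal rows from the present pose to TCP target, tool down, tool x at yaw yawx (deg): prints rows"
    s=sense();R=s["ee_rot"];y0=np.arctan2(R[1,0],R[0,0]);dy=(np.radians(yawx)-y0+np.pi)%(2*np.pi)-np.pi
    D=(np.asarray(target)-s["tcp_pos"])/n
    print("dyaw",dy,"dist",D*n)
    for k in range(n):
        a=y0+dy*k/n; x=np.array([np.cos(a),np.sin(a)]);y=np.array([np.sin(a),-np.cos(a)])
        print(f'tx {100*x@D[:2]:.2f} ty {100*y@D[:2]:.2f} tz {-100*D[2]:.2f} az {-dy/n:.4f}')
E
python3 - <<'E'
from h import *
for n in ("scene","side"):
    f=np.load(n+"0.npz");C=cloud(n,f["d"]);z=C[...,2]
    def sel(x0,x1,y0,y1,z0,z1): return C[(C[...,0]>x0)&(C[...,0]<x1)&(C[...,1]>y0)&(C[...,1]<y1)&(z>z0)&(z<z1)]
    P=sel(.44,.51,-.04,.1,.046,.065)
    r=cv2.minAreaRect(P[:,:2].astype(np.float32));print(n,"roller",P.mean(0),r,P[:,2].max())
    for w,b in (("forkL",(.55,.65,-.21,-.17)),("forkR",(.55,.65,-.30,-.26))):
        P=sel(*b,.06,.11);print(n,w,P.mean(0),P.min(0),P.max(0))
    P=sel(.64,.75,-.32,-.13,.075,.095);print("housing",cv2.minAreaRect(P[:,:2].astype(np.float32)),P[:,2].mean())
    P=sel(.46,.53,.17,.27,.14,.19);print("pad",P.mean(0),cv2.minAreaRect(P[:,:2].astype(np.float32)))
plan((.42,.03,.22),-102,16)
E
```

```text
scene roller [0.4736 0.0323 0.0515] ((0.4698491096496582, 0.04446787387132645), (0.028446177020668983, 0.08528674393892288), 13.920363426208496) 0.06093734088508772
scene forkL [ 0.5929 -0.1927  0.0801] [ 0.571  -0.1987  0.0609] [ 0.6131 -0.1841  0.1025]
scene forkR [ 0.6032 -0.2814  0.0809] [ 0.5827 -0.2876  0.0602] [ 0.6241 -0.2733  0.1016]
housing ((0.6968804597854614, -0.22388795018196106), (0.04614729434251785, 0.1418352574110031), 6.579379558563232) 0.08264595645539893
pad [0.4994 0.2119 0.1579] ((0.5028241872787476, 0.21374927461147308), (0.043478675186634064, 0.049393631517887115), 84.91986846923828)
side roller [0.4699 0.0301 0.052 ] ((0.4705386757850647, 0.03273766487836838), (0.027841685339808464, 0.10761980712413788), 17.29244041442871) 0.05943404610446828
side forkL [ 0.5908 -0.1923  0.0793] [ 0.5725 -0.1988  0.0601] [ 0.6152 -0.1839  0.1039]
side forkR [ 0.6006 -0.2812  0.0803] [ 0.5816 -0.2872  0.0606] [ 0.6243 -0.2738  0.1036]
housing ((0.696528434753418, -0.22496533393859863), (0.04806315153837204, 0.13751879334449768), 6.887691020965576) 0.08326584790942641
pad [0.494  0.2091 0.1613] ((0.5038040280342102, 0.21259959042072296), (0.042881254106760025, 0.05379167199134827), 83.40798950195312)
dyaw -1.4842377890565956 dist [ 0.238  -0.5673 -0.0016]
tx 2.46 ty 2.96 tz 0.01 az 0.0928
tx 2.72 ty 2.72 tz 0.01 az 0.0928
tx 2.96 ty 2.45 tz 0.01 az 0.0928
tx 3.17 ty 2.17 tz 0.01 az 0.0928
tx 3.36 ty 1.87 tz 0.01 az 0.0928
tx 3.52 ty 1.55 tz 0.01 az 0.0928
tx 3.65 ty 1.21 tz 0.01 az 0.0928
tx 3.75 ty 0.87 tz 0.01 az 0.0928
tx 3.81 ty 0.52 tz 0.01 az 0.0928
tx 3.84 ty 0.16 tz 0.01 az 0.0928
tx 3.84 ty -0.19 tz 0.01 az 0.0928
tx 3.81 ty -0.55 tz 0.01 az 0.0928
tx 3.74 ty -0.90 tz 0.01 az 0.0928
tx 3.64 ty -1.24 tz 0.01 az 0.0928
tx 3.51 ty -1.57 tz 0.01 az 0.0928
tx 3.35 ty -1.89 tz 0.01 az 0.0928
```

```bash
python3 -c "
from h import *
plan((.471,.031,.22),-76,16)"
```

```text
dyaw -1.03045218353807 dist [ 0.289  -0.5663 -0.0016]
tx 2.76 ty 2.86 tz 0.01 az 0.0644
tx 2.94 ty 2.68 tz 0.01 az 0.0644
tx 3.10 ty 2.48 tz 0.01 az 0.0644
tx 3.26 ty 2.28 tz 0.01 az 0.0644
tx 3.40 ty 2.06 tz 0.01 az 0.0644
tx 3.52 ty 1.84 tz 0.01 az 0.0644
tx 3.63 ty 1.61 tz 0.01 az 0.0644
tx 3.73 ty 1.37 tz 0.01 az 0.0644
tx 3.81 ty 1.13 tz 0.01 az 0.0644
tx 3.88 ty 0.88 tz 0.01 az 0.0644
tx 3.92 ty 0.63 tz 0.01 az 0.0644
tx 3.96 ty 0.38 tz 0.01 az 0.0644
tx 3.97 ty 0.12 tz 0.01 az 0.0644
tx 3.97 ty -0.14 tz 0.01 az 0.0644
tx 3.95 ty -0.39 tz 0.01 az 0.0644
tx 3.92 ty -0.65 tz 0.01 az 0.0644
```

Emit:
{"api": "drive_tool", "payload": {
  "rows": [
    {"tx":2.8,"ty":2.9,"az":0.064},
    {"tx":2.9,"ty":2.7,"az":0.064},
    {"tx":3.1,"ty":2.5,"az":0.064},
    {"tx":3.3,"ty":2.3,"az":0.064},
    {"tx":3.4,"ty":2.1,"az":0.064},
    {"tx":3.5,"ty":1.8,"az":0.064},
    {"tx":3.6,"ty":1.6,"az":0.064},
    {"tx":3.7,"ty":1.4,"az":0.064},
    {"tx":3.8,"ty":1.1,"az":0.064},
    {"tx":3.9,"ty":0.9,"az":0.064}
  ]
}}

```text
invalid input at $.rows[0]: expected keys tx, ty, tz, ax, ay, az, claw
```

Emit:
{"api": "drive_tool", "payload": {
  "rows": [
    {"tx":3.9,"ty":0.6,"az":0.064},
    {"tx":4.0,"ty":0.4,"az":0.064},
    {"tx":4.0,"ty":0.1,"az":0.064},
    {"tx":4.0,"ty":-0.1,"az":0.064},
    {"tx":3.9,"ty":-0.4,"az":0.064},
    {"tx":3.9,"ty":-0.6,"az":0.064},
    {"tx":0},
    {"tx":0}
  ]
}}

```text
invalid input at $.rows[0]: expected keys tx, ty, tz, ax, ay, az, claw
```

```bash
python3 - <<'E'
from h import *
s=sense();p,d=capture("wrist");cv2.imwrite("pics/w1.png",p[:,:,::-1]);np.savez("w1.npz",p=p,d=d)
print(s["time_s"],s["tcp_pos"],s["ee_rot"])
C=cloud("wrist",d,s);z=C[...,2]
P=C[(z>.046)&(z<.065)&(d>0)&(np.abs(C[...,0]-.471)<.06)&(np.abs(C[...,1]-.031)<.08)];print(len(P),P.mean(0),cv2.minAreaRect(P[:,:2].astype(np.float32)),np.percentile(z[d>0],[1,50,99]))
E
```

```text
0.1 [0.182  0.5973 0.2216] [[ 0.9565 -0.2917 -0.0005]
 [-0.2917 -0.9565 -0.0019]
 [ 0.0001  0.002  -1.    ]]
0 [nan nan nan] ((0.0, 0.0), (0.0, 0.0), 0.0) [-0.4471 -0.0009  0.3399]<stdin>:5: RuntimeWarning: Mean of empty slice.
  ret = um.true_divide(
```

View pics/w1.png

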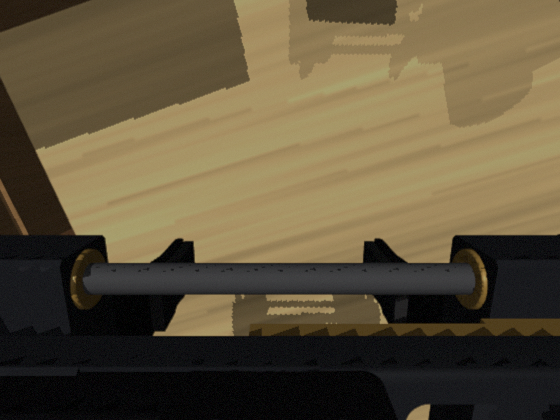

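The wrist view shows the fingers and a rod covering rows 240 and below (the TCP falls near row 258), so targets have to sit on the tool's +x side, higher in the picture. The rows were refused because they need all the keys. I'll resend them and stop 6 cm short to look.

Emit:
{"api": "drive_tool", "payload": {
  "rows": [
    {"tx":2.8,"ty":2.9,"tz":0,"ax":0,"ay":0,"az":0.064,"claw":8.7},
    {"tx":2.9,"ty":2.7,"tz":0,"ax":0,"ay":0,"az":0.064,"claw":8.7},
    {"tx":3.1,"ty":2.5,"tz":0,"ax":0,"ay":0,"az":0.064,"claw":8.7},
    {"tx":3.3,"ty":2.3,"tz":0,"ax":0,"ay":0,"az":0.064,"claw":8.7},
    {"tx":3.4,"ty":2.1,"tz":0,"ax":0,"ay":0,"az":0.064,"claw":8.7},
    {"tx":3.5,"ty":1.8,"tz":0,"ax":0,"ay":0,"az":0.064,"claw":8.7},
    {"tx":3.6,"ty":1.6,"tz":0,"ax":0,"ay":0,"az":0.064,"claw":8.7},
    {"tx":3.7,"ty":1.4,"tz":0,"ax":0,"ay":0,"az":0.064,"claw":8.7},
    {"tx":3.8,"ty":1.1,"tz":0,"ax":0,"ay":0,"az":0.064,"claw":8.7},
    {"tx":3.9,"ty":0.9,"tz":0,"ax":0,"ay":0,"az":0.064,"claw":8.7}
  ]
}}

```text
time_s: 0.98
tcp_pos: [0.363, 0.2415, 0.2226]
ee_rot: [[0.591, -0.807, 0.0], [-0.807, -0.591, 0.0], [-0.0, -0.0, -1.0]]
wrist_force: [0.8, 0.9, -0.6]
gripper_width: 0.999
gripper_force: 0.0
```

Emit:
{"api": "drive_tool", "payload": {
  "rows": [
    {"tx":3.9,"ty":0.6,"tz":0,"ax":0,"ay":0,"az":0.064,"claw":8.7},
    {"tx":4.0,"ty":0.4,"tz":0,"ax":0,"ay":0,"az":0.064,"claw":8.7},
    {"tx":4.0,"ty":0.1,"tz":0,"ax":0,"ay":0,"az":0.064,"claw":8.7},
    {"tx":4.0,"ty":-0.1,"tz":0,"ax":0,"ay":0,"az":0.064,"claw":8.7},
    {"tx":2.0,"ty":-1.0,"tz":0,"ax":0,"ay":0,"az":0.128,"claw":8.7},
    {"tx":0,"ty":0,"tz":0,"ax":0,"ay":0,"az":0,"claw":8.7},
    {"tx":0,"ty":0,"tz":0,"ax":0,"ay":0,"az":0,"claw":8.7}
  ]
}}

```text
time_s: 1.57
tcp_pos: [0.4528, 0.0855, 0.2221]
ee_rot: [[0.249, -0.968, -0.001], [-0.968, -0.249, -0.0], [0.0, 0.001, -1.0]]
wrist_force: [-0.0, 0.3, 0.2]
gripper_width: 1.003
gripper_force: 0.0
```

```bash
python3 - <<'E'
from h import *
s=sense();p,d=capture("wrist");cv2.imwrite("pics/w2.png",p[:,:,::-1]);np.savez("w2.npz",p=p,d=d,R=s["ee_rot"],t=s["tcp_pos"])
print(s["time_s"],s["tcp_pos"],s["ee_rot"])
C=cloud("wrist",d,s);z=C[...,2]
P=C[(z>.046)&(z<.065)&(d>0)&(np.abs(C[...,0]-.471)<.06)&(np.abs(C[...,1]-.031)<.08)];print(len(P),P.mean(0),cv2.minAreaRect(P[:,:2].astype(np.float32)),np.percentile(z[d>0],[1,50,99]))
E
```

```text
1.5667 [0.4528 0.0855 0.2221] [[ 0.2491 -0.9685 -0.001 ]
 [-0.9685 -0.2491 -0.0003]
 [ 0.      0.001  -1.    ]]
1762 [0.47   0.0375 0.0518] ((0.46780046820640564, 0.04753050580620766), (0.028566187247633934, 0.07924937456846237), 12.867570877075195) [-0.0032 -0.0003  0.3404]
```

View pics/w2.png

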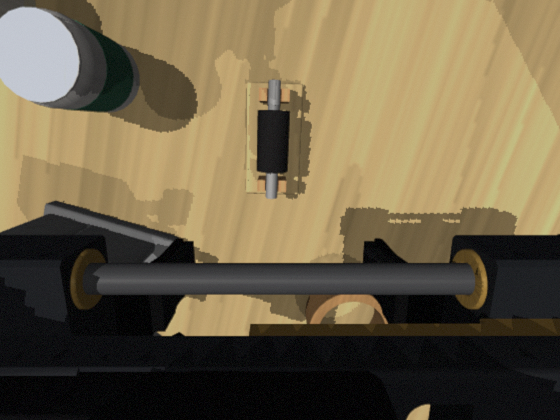

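The wrist view shows the rubber roller centred near (273,141), with its shaft running from (274,80) to (272,198), almost along the image's vertical. I'll measure its centre, height and yaw.

```bash
python3 - <<'E'
from h import *
f=np.load("w2.npz");p,d=f["p"],f["d"];s=dict(ee_rot=f["R"],tcp_pos=f["t"])
m=(p.max(2)<60).astype(np.uint8);m[:,:245]=0;m[:,300:]=0;m[:100]=0;m[185:]=0
n,l,st,c=cv2.connectedComponentsWithStats(m);i=1+st[1:,4].argmax();print(st[i],c[i])
C=cloud("wrist",d,s);P=C[(l==i)&(d>0)];print("z top",np.percentile(P[:,2],[50,90,98]))
r=cv2.minAreaRect(np.argwhere(l==i)[:,::-1].astype(np.float32));print(r)
(a,b)=c[i]
print("centre ray z=.045",ray("wrist",a,b,.045,s), "ends shaft",ray("wrist",274,80,.046,s),ray("wrist",272,198,.046,s))
e=ray("wrist",274,80,.046,s)-ray("wrist",272,198,.046,s);print(np.linalg.norm(e),np.degrees(np.arctan2(e[1],e[0])))
for v in(80,88,190,196):
    row=p[v,255:295].astype(int);print(v,[int(x.max()-x.min()) for x in row])
E
```

```text
[ 257  110   33   64 1930] [272.6508 140.7819]
z top [0.0521 0.0543 0.0551]
((272.7247314453125, 141.3595428466797), (31.22179412841797, 63.06095886230469), 1.6846843957901)
centre ray z=.045 [0.47   0.0372 0.045 ] ends shaft [ 0.4826 -0.0176  0.046 ] [0.4565 0.0931 0.046 ]
0.11370227714161962 -76.76556349965847
80 [64, 63, 63, 66, 66, 65, 63, 64, 64, 66, 62, 64, 62, 47, 22, 6, 4, 2, 4, 3, 5, 4, 6, 14, 19, 44, 64, 71, 71, 70, 70, 64, 62, 62, 64, 70, 70, 72, 74, 75]
88 [69, 70, 68, 74, 91, 92, 90, 87, 88, 88, 85, 80, 55, 29, 2, 4, 4, 5, 4, 3, 5, 4, 4, 2, 3, 34, 73, 80, 80, 80, 79, 78, 79, 83, 82, 79, 79, 78, 74, 74]
190 [78, 78, 88, 92, 92, 87, 87, 90, 93, 90, 51, 5, 3, 6, 3, 4, 6, 3, 4, 4, 0, 4, 38, 76, 93, 93, 90, 89, 89, 93, 91, 57, 44, 45, 46, 46, 46, 48, 49, 48]
196 [75, 75, 76, 76, 77, 77, 79, 81, 82, 78, 55, 7, 3, 3, 5, 3, 4, 2, 3, 2, 2, 20, 61, 77, 77, 79, 76, 77, 77, 77, 73, 46, 41, 44, 46, 42, 45, 43, 43, 43]
```

Emit:
{"api": "drive_tool", "payload": {
  "rows": [
    {"tx":2.6,"ty":-0.2,"tz":0,"ax":0,"ay":0,"az":0.019,"claw":8.7},
    {"tx":2.5,"ty":-0.2,"tz":1.0,"ax":0,"ay":0,"az":0,"claw":8.7},
    {"tx":0,"ty":0,"tz":3.5,"ax":0,"ay":0,"az":0,"claw":8.7},
    {"tx":0,"ty":0,"tz":3.5,"ax":0,"ay":0,"az":0,"claw":8.7},
    {"tx":0,"ty":0,"tz":3.5,"ax":0,"ay":0,"az":0,"claw":8.7},
    {"tx":0,"ty":0,"tz":3.5,"ax":0,"ay":0,"az":0,"claw":8.7},
    {"tx":0,"ty":0,"tz":0,"ax":0,"ay":0,"az":0,"claw":8.7},
    {"tx":0,"ty":0,"tz":0,"ax":0,"ay":0,"az":0,"claw":8.7}
  ]
}}

```text
time_s: 2.28
tcp_pos: [0.4678, 0.0385, 0.0718]
ee_rot: [[0.236, -0.972, -0.004], [-0.972, -0.236, -0.002], [0.001, 0.004, -1.0]]
wrist_force: [0.3, 0.1, 0.6]
gripper_width: 0.997
gripper_force: 0.0
```

Emit:
{"api": "drive_tool", "payload": {
  "rows": [
    {"tx":0.2,"ty":-0.2,"tz":2.6,"ax":0,"ay":0,"az":0.005,"claw":8.7},
    {"tx":0,"ty":0,"tz":2.4,"ax":0,"ay":0,"az":0,"claw":8.7},
    {"tx":0,"ty":0,"tz":0,"ax":0,"ay":0,"az":0,"claw":8.7},
    {"tx":0,"ty":0,"tz":0,"ax":0,"ay":0,"az":0,"claw":2.5},
    {"tx":0,"ty":0,"tz":0,"ax":0,"ay":0,"az":0,"claw":2.5},
    {"tx":0,"ty":0,"tz":0,"ax":0,"ay":0,"az":0,"claw":2.5},
    {"tx":0,"ty":0,"tz":0,"ax":0,"ay":0,"az":0,"claw":2.5},
    {"tx":0,"ty":0,"tz":0,"ax":0,"ay":0,"az":0,"claw":2.5},
    {"tx":0,"ty":0,"tz":0,"ax":0,"ay":0,"az":0,"claw":2.5},
    {"tx":0,"ty":0,"tz":0,"ax":0,"ay":0,"az":0,"claw":2.5}
  ]
}}

```text
time_s: 3.12
tcp_pos: [0.4715, 0.0366, 0.023]
ee_rot: [[0.228, -0.974, 0.001], [-0.974, -0.228, 0.0], [-0.0, -0.001, -1.0]]
wrist_force: [-0.4, -0.5, -0.0]
gripper_width: 0.556
gripper_force: 0.0
```

Still closing. I'll wait.

Emit:
{"api": "drive_tool", "payload": {
  "rows": [
    {"tx":0,"ty":0,"tz":0.2,"ax":0,"ay":0,"az":0,"claw":2.5},
    {"tx":0,"ty":0,"tz":0,"ax":0,"ay":0,"az":0,"claw":2.5},
    {"tx":0,"ty":0,"tz":0,"ax":0,"ay":0,"az":0,"claw":2.5},
    {"tx":0,"ty":0,"tz":0,"ax":0,"ay":0,"az":0,"claw":2.5},
    {"tx":0,"ty":0,"tz":0,"ax":0,"ay":0,"az":0,"claw":2.5},
    {"tx":0,"ty":0,"tz":0,"ax":0,"ay":0,"az":0,"claw":2.5}
  ]
}}

```text
time_s: 3.62
tcp_pos: [0.4711, 0.0365, 0.0203]
ee_rot: [[0.228, -0.974, -0.001], [-0.974, -0.228, -0.0], [0.0, 0.001, -1.0]]
wrist_force: [-0.3, -0.2, -1.1]
gripper_width: 0.353
gripper_force: 30.0
```

Emit:
{"api": "drive_tool", "payload": {
  "rows": [
    {"tx":0,"ty":0,"tz":-1.5,"ax":0,"ay":0,"az":0,"claw":2.5},
    {"tx":0,"ty":0,"tz":-3.5,"ax":0,"ay":0,"az":0,"claw":2.5},
    {"tx":0,"ty":0,"tz":-4.0,"ax":0,"ay":0,"az":0,"claw":2.5},
    {"tx":0,"ty":0,"tz":-4.0,"ax":0,"ay":0,"az":0,"claw":2.5},
    {"tx":0,"ty":0,"tz":-4.0,"ax":0,"ay":0,"az":0,"claw":2.5},
    {"tx":0,"ty":0,"tz":-3.0,"ax":0,"ay":0,"az":0,"claw":2.5}
  ]
}}

```text
time_s: 4.12
tcp_pos: [0.4717, 0.0366, 0.2241]
ee_rot: [[0.228, -0.974, 0.004], [-0.974, -0.228, 0.001], [-0.0, -0.004, -1.0]]
wrist_force: [0.9, 0.6, -1.6]
gripper_width: 0.36
gripper_force: 30.0
```

```bash
python3 -c "
from h import *
print(sense()['tcp_pos'],sense()['gripper_force'],sense()['gripper_width'])
plan((.590,-.166,.22),-83.4,7)"
```

```text
[0.4717 0.0366 0.2241] 29.98120442032814 0.359739606243509
dyaw -0.1150529535284206 dist [ 0.1183 -0.2026 -0.0041]
tx 3.20 ty -0.98 tz 0.06 az 0.0164
tx 3.19 ty -1.04 tz 0.06 az 0.0164
tx 3.17 ty -1.09 tz 0.06 az 0.0164
tx 3.15 ty -1.14 tz 0.06 az 0.0164
tx 3.13 ty -1.19 tz 0.06 az 0.0164
tx 3.11 ty -1.24 tz 0.06 az 0.0164
tx 3.09 ty -1.30 tz 0.06 az 0.0164
```

Emit:
{"api": "drive_tool", "payload": {
  "rows": [
    {"tx":3.2,"ty":-1.0,"tz":0,"ax":0,"ay":0,"az":0.016,"claw":2.5},
    {"tx":3.2,"ty":-1.0,"tz":0,"ax":0,"ay":0,"az":0.016,"claw":2.5},
    {"tx":3.2,"ty":-1.1,"tz":0,"ax":0,"ay":0,"az":0.016,"claw":2.5},
    {"tx":3.1,"ty":-1.1,"tz":0,"ax":0,"ay":0,"az":0.016,"claw":2.5},
    {"tx":3.1,"ty":-1.2,"tz":0,"ax":0,"ay":0,"az":0.016,"claw":2.5},
    {"tx":3.1,"ty":-1.2,"tz":0,"ax":0,"ay":0,"az":0.016,"claw":2.5},
    {"tx":3.1,"ty":-1.3,"tz":0,"ax":0,"ay":0,"az":0.019,"claw":2.5},
    {"tx":0,"ty":0,"tz":0,"ax":0,"ay":0,"az":0,"claw":2.5},
    {"tx":0,"ty":0,"tz":0,"ax":0,"ay":0,"az":0,"claw":2.5}
  ]
}}

```text
time_s: 4.87
tcp_pos: [0.5886, -0.1669, 0.2189]
ee_rot: [[0.112, -0.994, -0.003], [-0.994, -0.112, 0.001], [-0.001, 0.003, -1.0]]
wrist_force: [-0.9, 0.6, -1.7]
gripper_width: 0.36
gripper_force: 30.0
```

```bash
python3 - <<'E'
from h import *
s=sense();p,d=capture("wrist");cv2.imwrite("pics/w3.png",p[:,:,::-1]);np.savez("w3.npz",p=p,d=d,R=s["ee_rot"],t=s["tcp_pos"])
print(s["time_s"],s["tcp_pos"],s["ee_rot"][:,0])
C=cloud("wrist",d,s);z=C[...,2]
def sel(x0,x1,y0,y1,z0,z1): return C[(d>0)&(C[...,0]>x0)&(C[...,0]<x1)&(C[...,1]>y0)&(C[...,1]<y1)&(z>z0)&(z<z1)]
for w,b in (("forkL",(.55,.65,-.21,-.17)),("forkR",(.55,.65,-.30,-.26))):
    P=sel(*b,.06,.11);print(w,len(P),P.mean(0),P.min(0),P.max(0))
P=sel(.64,.75,-.32,-.13,.075,.095);print("housing",cv2.minAreaRect(P[:,:2].astype(np.float32)),P[:,2].mean())
E
```

```text
4.8667 [ 0.5886 -0.1669  0.2189] [ 0.1118 -0.9937 -0.0009]
forkL 235 [ 0.5939 -0.1875  0.0898] [ 0.5707 -0.1941  0.0602] [ 0.6111 -0.1814  0.1022]
forkR 605 [ 0.6014 -0.2754  0.0871] [ 0.5816 -0.2833  0.0602] [ 0.622  -0.2697  0.102 ]
housing ((0.6949978470802307, -0.21925276517868042), (0.045474398881196976, 0.13971354067325592), 7.067666530609131) 0.08275662350220128
```

View pics/w3.png

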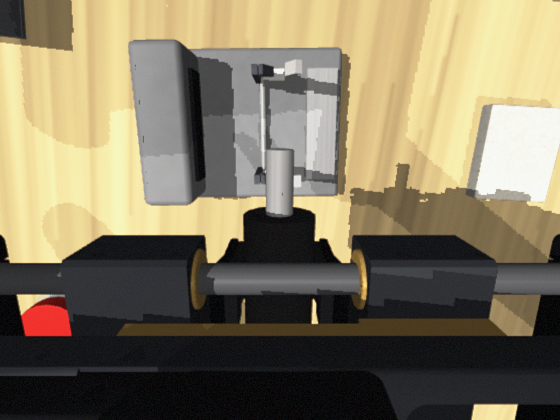

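The wrist view shows the far fork with its dark jaw at (262,70) and pale prong at (293,68), the housing at (170,120), and the held roller's shaft end from (280,150) to (280,215), over the near fork. I'll take the fork section in head axes and check the held shaft.

```bash
python3 - <<'E'
from h import *
a=np.radians(6.7);ex=np.array([np.cos(a),np.sin(a)]);ey=np.array([-ex[1],ex[0]])
o=np.array([.5975,-.2315])
f=np.load("w3.npz");s=dict(ee_rot=f["R"],tcp_pos=f["t"])
for n,f in (("wrist",f),("scene",np.load("scene0.npz")),("side",np.load("side0.npz"))):
    d=f["d"];C=cloud(n,d,s);p=f["p"]
    X=(C[...,:2]-o)@ex;Y=(C[...,:2]-o)@ey;z=C[...,2]
    for sg in(-1,1):
        print(n,"fork",sg)
        for z0 in (.055,.065,.075,.085,.095,.1):
            m=(d>0)&(np.abs(Y-sg*45+0)<1e9)&(np.abs(Y-sg*.045)<.015)&(np.abs(X)<.035)&(z>z0)&(z<z0+.01)
            if m.sum()<3: continue
            h=np.histogram(X[m]*1000,np.arange(-34,36,3))[0]
            print(int(z0*1000),h,"Y",Y[m].min().round(4),Y[m].max().round(4))
    if n=="wrist":
        m=(z>.225)&(z<.26)&(d>0)&(p.min(2)>90);m[:140]=0;m[205:]=0
        P=C[m];L=(P-s["tcp_pos"])@s["ee_rot"];print("held shaft tool xyz",len(P),L.mean(0),L.min(0),L.max(0),np.polyfit(L[:,0],L[:,1],1),P[:,2].max())
E
```

```text
wrist fork -1
55 [ 0  0  0  0  0  1  3  5 26 36 48 28 12 15 12  0  6  2  0  0  0  0  0] Y -0.0496 -0.0398
65 [0 0 0 0 0 1 7 5 3 0 0 4 0 1 0 0 7 5 0 0 0 0 0] Y -0.0485 -0.0397
75 [ 0  0  0  0  0  2  6  8  4  0  0  6 44 35  7 13 10  5  0  0  0  0  0] Y -0.0489 -0.0397
85 [ 0  0  0  0  1  4 14 55 27  0  0  0  0 12 43 25 45 31  0  0  0  0  0] Y -0.05 -0.0399
95 [ 0  0  0  0 42 43 62  1  0  0  0  0  0  0  0  0  0  0  0  0  0  0  0] Y -0.05 -0.0399
100 [ 0  0  0  0  0 14 12  0  0  0  0  0  0  0  0  0  0  0  0  0  0  0  0] Y -0.0494 -0.0399
wrist fork 1
55 [0 0 0 0 0 0 0 0 0 0 0 0 0 0 3 3 5 3 0 0 0 0 0] Y 0.0402 0.0425
65 [0 0 0 0 0 0 0 0 0 0 0 0 0 0 1 0 4 1 0 0 0 0 0] Y 0.0409 0.0412
75 [ 0  0  0  0  0  0  0  0  0  0  0  0  0  0  4 16  6  4  0  0  0  0  0] Y 0.041 0.0484
85 [ 0  0  0  0  0  5  0  0  0  0  0  0  0  0 28 18 36 18  0  0  0  0  0] Y 0.0399 0.049
95 [ 0  0  0  0 36 37 12  0  0  0  0  0  0  0  0  0  0  0  0  0  0  0  0] Y 0.0398 0.05
100 [ 0  0  0  0  0 11  2  0  0  0  0  0  0  0  0  0  0  0  0  0  0  0  0] Y 0.0406 0.049
held shaft tool xyz 1454 [ 0.0455  0.0009 -0.0227] [ 0.03
[... 1065 characters left out ...]
2 -0.0436
75 [0 0 0 0 0 0 5 4 0 0 0 0 0 1 4 2 1 1 0 0 0 0 0] Y -0.0542 -0.0447
85 [0 0 0 0 0 0 8 2 0 1 0 0 0 1 3 3 2 4 0 0 0 0 0] Y -0.0538 -0.0445
95 [0 0 0 0 2 2 5 1 0 0 0 0 0 0 0 0 0 0 0 0 0 0 0] Y -0.0539 -0.0449
100 [0 0 0 0 2 1 1 0 0 0 0 0 0 0 0 0 0 0 0 0 0 0 0] Y -0.0532 -0.0462
side fork 1
55 [0 0 0 0 0 5 6 1 0 2 1 1 0 4 1 1 1 1 2 0 0 0 0] Y 0.0353 0.0467
65 [0 0 0 0 0 1 2 6 0 1 0 0 0 3 1 1 3 1 0 0 0 0 0] Y 0.0357 0.0448
75 [0 0 0 0 0 2 4 3 1 0 0 0 2 2 6 0 0 2 1 0 0 0 0] Y 0.0352 0.0449
85 [0 0 0 0 0 0 6 3 0 0 0 0 0 2 3 1 2 0 3 0 0 0 0] Y 0.0361 0.0459
95 [0 0 0 0 1 5 2 0 0 0 0 0 0 0 0 0 0 0 0 0 0 0 0] Y 0.0359 0.045
100 [0 0 0 0 1 3 0 0 0 0 0 0 0 0 0 0 0 0 0 0 0 0 0] Y 0.0374 0.0444
```

Emit:
{"api": "drive_tool", "payload": {
  "rows": [
    {"tx":3.3,"ty":-0.1,"tz":0,"ax":0,"ay":0,"az":-0.01,"claw":2.5},
    {"tx":3.2,"ty":-0.1,"tz":1.0,"ax":0,"ay":0,"az":0,"claw":2.5},
    {"tx":0,"ty":0,"tz":3.5,"ax":0,"ay":0,"az":0,"claw":2.5},
    {"tx":0,"ty":0,"tz":3.5,"ax":0,"ay":0,"az":0,"claw":2.5},
    {"tx":0,"ty":0,"tz":3.0,"ax":0,"ay":0,"az":0,"claw":2.5},
    {"tx":0,"ty":0,"tz":0,"ax":0,"ay":0,"az":0,"claw":2.5},
    {"tx":0,"ty":0,"tz":0,"ax":0,"ay":0,"az":0,"claw":2.5}
  ]
}}

```text
time_s: 5.5
tcp_pos: [0.5975, -0.2288, 0.1097]
ee_rot: [[0.126, -0.992, -0.004], [-0.992, -0.126, 0.0], [-0.001, 0.004, -1.0]]
wrist_force: [0.4, -1.0, -0.3]
gripper_width: 0.36
gripper_force: 30.0
```

```bash
python3 - <<'E'
from h import *
s=sense();print(s["tcp_pos"],s["ee_rot"],s["wrist_force"])
R=s["ee_rot"];print("to go tool cm",100*(np.array([.5975,-.2315,.0455])-s["tcp_pos"])@R)
p,d=capture("side");p2,_=capture("scene")
a=cv2.resize(p[200:290,310:410],None,fx=4,fy=4);b=cv2.resize(p2[245:335,215:305],(360,360))
cv2.imwrite("pics/c1.png",np.hstack([a,b])[:,:,::-1])
E
```

```text
[ 0.5975 -0.2288  0.1097] [[ 0.1264 -0.992  -0.0039]
 [-0.992  -0.1264  0.0001]
 [-0.0006  0.0039 -1.    ]] [ 0.3668 -1.0137 -0.3231]
to go tool cm [0.2695 0.0106 6.4183]
```

View pics/c1.png

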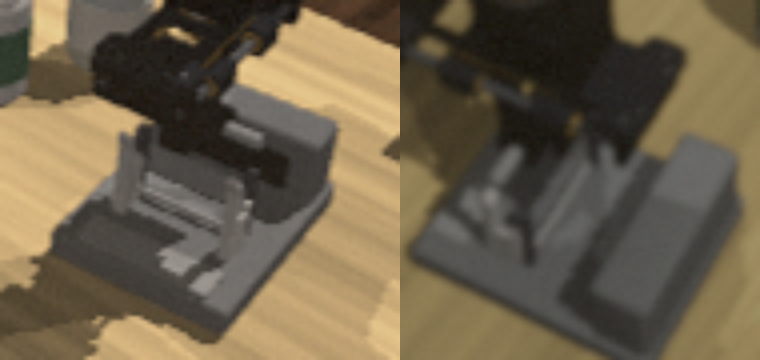

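The side and scene crops show the roller held just above the slots, between both forks and level. Now I'll go down slowly.

Emit:
{"api": "drive_tool", "payload": {
  "rows": [
    {"tx":0.2,"ty":0,"tz":1.0,"ax":0,"ay":0,"az":0,"claw":2.5},
    {"tx":0,"ty":0,"tz":1.0,"ax":0,"ay":0,"az":0,"claw":2.5},
    {"tx":0,"ty":0,"tz":0.6,"ax":0,"ay":0,"az":0,"claw":2.5},
    {"tx":0,"ty":0,"tz":0,"ax":0,"ay":0,"az":0,"claw":2.5},
    {"tx":0,"ty":0,"tz":0,"ax":0,"ay":0,"az":0,"claw":2.5}
  ]
}}

```text
time_s: 6.02
tcp_pos: [0.5985, -0.2319, 0.084]
ee_rot: [[0.125, -0.992, -0.001], [-0.992, -0.125, 0.0], [-0.0, 0.001, -1.0]]
wrist_force: [0.1, 0.6, -1.1]
gripper_width: 0.357
gripper_force: 30.0
```

Emit:
{"api": "drive_tool", "payload": {
  "rows": [
    {"tx":0,"ty":0.05,"tz":0.5,"ax":0,"ay":0,"az":0,"claw":2.5},
    {"tx":0,"ty":0,"tz":0.5,"ax":0,"ay":0,"az":0,"claw":2.5},
    {"tx":0,"ty":0,"tz":0,"ax":0,"ay":0,"az":0,"claw":2.5}
  ]
}}

```text
time_s: 6.27
tcp_pos: [0.5976, -0.2318, 0.0733]
ee_rot: [[0.124, -0.992, -0.002], [-0.992, -0.124, 0.001], [-0.001, 0.002, -1.0]]
wrist_force: [-1.0, 0.3, -2.2]
gripper_width: 0.359
gripper_force: 30.0
```

Emit:
{"api": "drive_tool", "payload": {
  "rows": [
    {"tx":0,"ty":0,"tz":0.4,"ax":0,"ay":0,"az":0,"claw":2.5},
    {"tx":0,"ty":0,"tz":0.4,"ax":0,"ay":0,"az":0,"claw":2.5},
    {"tx":0,"ty":0,"tz":0,"ax":0,"ay":0,"az":0,"claw":2.5}
  ]
}}

```text
time_s: 6.52
tcp_pos: [0.5978, -0.2319, 0.0657]
ee_rot: [[0.124, -0.992, -0.002], [-0.992, -0.124, 0.0], [-0.001, 0.002, -1.0]]
wrist_force: [0.6, -0.2, -1.7]
gripper_width: 0.357
gripper_force: 30.0
```

Emit:
{"api": "drive_tool", "payload": {
  "rows": [
    {"tx":0,"ty":0,"tz":0.4,"ax":0,"ay":0,"az":0,"claw":2.5},
    {"tx":0,"ty":0,"tz":0.4,"ax":0,"ay":0,"az":0,"claw":2.5},
    {"tx":0,"ty":0,"tz":0,"ax":0,"ay":0,"az":0,"claw":2.5}
  ]
}}

```text
time_s: 6.77
tcp_pos: [0.5968, -0.2324, 0.0587]
ee_rot: [[0.125, -0.992, -0.003], [-0.992, -0.125, -0.0], [-0.0, 0.003, -1.0]]
wrist_force: [-4.4, -1.2, -0.2]
gripper_width: 0.357
gripper_force: 30.0
```

Emit:
{"api": "drive_tool", "payload": {
  "rows": [
    {"tx":0,"ty":0,"tz":0.4,"ax":0,"ay":0,"az":0,"claw":2.5},
    {"tx":0,"ty":0,"tz":0.4,"ax":0,"ay":0,"az":0,"claw":2.5},
    {"tx":0,"ty":0,"tz":0,"ax":0,"ay":0,"az":0,"claw":2.5}
  ]
}}

```text
time_s: 7.02
tcp_pos: [0.5983, -0.2317, 0.049]
ee_rot: [[0.124, -0.992, -0.0], [-0.992, -0.124, 0.001], [-0.001, 0.0, -1.0]]
wrist_force: [-0.9, 0.1, -1.3]
gripper_width: 0.359
gripper_force: 30.0
```

Emit:
{"api": "drive_tool", "payload": {
  "rows": [
    {"tx":0,"ty":0,"tz":0.4,"ax":0,"ay":0,"az":0,"claw":2.5},
    {"tx":0,"ty":0,"tz":0.2,"ax":0,"ay":0,"az":0,"claw":2.5},
    {"tx":0,"ty":0,"tz":0,"ax":0,"ay":0,"az":0,"claw":2.5},
    {"tx":0,"ty":0,"tz":0,"ax":0,"ay":0,"az":0,"claw":2.5}
  ]
}}

```text
time_s: 7.35
tcp_pos: [0.5982, -0.232, 0.0452]
ee_rot: [[0.125, -0.992, -0.001], [-0.992, -0.125, -0.0], [0.0, 0.001, -1.0]]
wrist_force: [-4.6, 0.1, 5.1]
gripper_width: 0.36
gripper_force: 30.0
```

Emit:
{"api": "drive_tool", "payload": {
  "rows": [
    {"tx":0,"ty":0,"tz":0.15,"ax":0,"ay":0,"az":0,"claw":2.5},
    {"tx":0,"ty":0,"tz":0,"ax":0,"ay":0,"az":0,"claw":2.5},
    {"tx":0,"ty":0,"tz":0,"ax":0,"ay":0,"az":0,"claw":2.5}
  ]
}}

```text
time_s: 7.6
tcp_pos: [0.5983, -0.232, 0.0451]
ee_rot: [[0.126, -0.992, -0.0], [-0.992, -0.126, -0.001], [0.001, 0.0, -1.0]]
wrist_force: [-6.7, 1.5, 11.2]
gripper_width: 0.356
gripper_force: 30.0
```

It has stopped hard at 45.1 mm, with the roller centre about 64–65 mm up, so it is on the slot bottoms. I'll release it.

Emit:
{"api": "drive_tool", "payload": {
  "rows": [
    {"tx":0,"ty":0,"tz":0,"ax":0,"ay":0,"az":0,"claw":6.5},
    {"tx":0,"ty":0,"tz":0,"ax":0,"ay":0,"az":0,"claw":6.5},
    {"tx":0,"ty":0,"tz":0,"ax":0,"ay":0,"az":0,"claw":6.5},
    {"tx":0,"ty":0,"tz":0,"ax":0,"ay":0,"az":0,"claw":6.5},
    {"tx":0,"ty":0,"tz":0,"ax":0,"ay":0,"az":0,"claw":6.5},
    {"tx":0,"ty":0,"tz":0,"ax":0,"ay":0,"az":0,"claw":6.5},
    {"tx":0,"ty":0,"tz":0,"ax":0,"ay":0,"az":0,"claw":6.5}
  ]
}}

```text
time_s: 8.18
tcp_pos: [0.5986, -0.2319, 0.0428]
ee_rot: [[0.125, -0.992, 0.0], [-0.992, -0.125, -0.0], [0.0, -0.0, -1.0]]
wrist_force: [-0.8, 0.2, -0.0]
gripper_width: 0.726
gripper_force: 0.0
```

Emit:
{"api": "drive_tool", "payload": {
  "rows": [
    {"tx":0,"ty":0,"tz":-1.0,"ax":0,"ay":0,"az":0,"claw":6.5},
    {"tx":0,"ty":0,"tz":-3.0,"ax":0,"ay":0,"az":0,"claw":6.5},
    {"tx":0,"ty":0,"tz":-4.0,"ax":0,"ay":0,"az":0,"claw":6.5},
    {"tx":0,"ty":0,"tz":-4.0,"ax":0,"ay":0,"az":0,"claw":6.5},
    {"tx":0,"ty":0,"tz":-4.0,"ax":0,"ay":0,"az":0,"claw":6.5},
    {"tx":-3.0,"ty":0,"tz":-2.0,"ax":0,"ay":0,"az":0,"claw":4},
    {"tx":-3.0,"ty":0,"tz":0,"ax":0,"ay":0,"az":0,"claw":0},
    {"tx":0,"ty":0,"tz":0,"ax":0,"ay":0,"az":0,"claw":0}
  ]
}}

```text
time_s: 8.85
tcp_pos: [0.5913, -0.1691, 0.2266]
ee_rot: [[0.128, -0.992, 0.006], [-0.992, -0.128, 0.001], [-0.0, -0.006, -1.0]]
wrist_force: [-0.9, -0.2, -0.4]
gripper_width: 0.6
gripper_force: 0.0
```

```bash
python3 - <<'E'
from h import *
s=sense();p,d=capture("wrist");np.savez("w4.npz",p=p,d=d,R=s["ee_rot"],t=s["tcp_pos"])
cv2.imwrite("pics/w4.png",p[:,:,::-1])
print(s["time_s"],s["tcp_pos"],s["wrist_force"])
C=cloud("wrist",d,s)
a=np.radians(6.7);ex=np.array([np.cos(a),np.sin(a)]);ey=np.array([-ex[1],ex[0]]);o=np.array([.5975,-.2315])
X=(C[...,:2]-o)@ex;Y=(C[...,:2]-o)@ey;z=C[...,2]
for y0 in np.arange(-.06,.06,.01):
    m=(d>0)&(Y>y0)&(Y<y0+.01)&(np.abs(X)<.022)&(z>.05)&(z<.11)
    if m.sum()>5:
        i=np.argsort(z[m])[-max(3,m.sum()//10):];print(round(y0*1000),m.sum(),"top z",np.percentile(z[m],95),"x of top",X[m][i].mean())
E
```

```text
8.85 [ 0.5913 -0.1691  0.2266] [-0.8629 -0.2212 -0.3676]
-60 106 top z 0.06994708301962313 x of top -0.0018589025755139216
-50 666 top z 0.09966295163851674 x of top -0.017191614331611534
-40 205 top z 0.08832762972599086 x of top -0.0139610269580044
-30 354 top z 0.07974664169099073 x of top -0.000635347956193714
-20 400 top z 0.07965174842585658 x of top -0.001148440448567185
-10 397 top z 0.07973179955878339 x of top -0.0010431977742539804
0 375 top z 0.07948904744083694 x of top -0.0005326390751574869
10 363 top z 0.0797156335372978 x of top -0.0003068394584125878
20 360 top z 0.0796482492159561 x of top -0.0004884933829515622
30 180 top z 0.09208866316638291 x of top -0.014901703636192825
40 572 top z 0.09943057734786895 x of top -0.017696416107694592
50 105 top z 0.07002383395060997 x of top -0.0021495485940943226
```

View pics/w4.png

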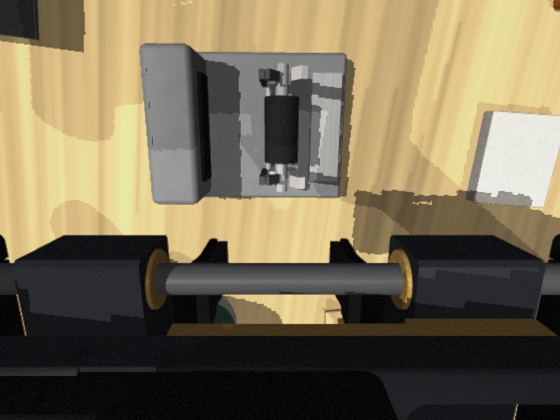

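The wrist view shows the roller seated at (281,130), its shaft in both forks at (283,72) and (280,180), with the jaw arms at (265,75) and (265,178) closed beside it. It measures level, centred within 1 mm, with its top about 80 mm up. Next is the lever.

```bash
python3 - <<'E'
from h import *
print(sense()["joints"])
for n in("scene","side"):
    f=np.load(n+"0.npz");C=cloud(n,f["d"]);z=C[...,2]
    for z0,z1 in((.01,.03),(.112,.126)):
        P=C[(C[...,0]>.53)&(C[...,0]<.73)&(C[...,1]>.15)&(C[...,1]<.27)&(z>z0)&(z<z1)];print(n,z0,cv2.minAreaRect(P[:,:2].astype(np.float32)))
plan((.42,.222,.25),-6,13)
E
```

```text
[ -1.0472  20.892   -0.9059  -0.0232 -68.0227   8.3863]
scene 0.01 ((0.6300894021987915, 0.20190495252609253), (0.08232150971889496, 0.1529824286699295), 89.42550659179688)
scene 0.112 ((0.6197611093521118, 0.20713460445404053), (0.06855638325214386, 0.14632071554660797), 86.0988998413086)
side 0.01 ((0.6294571161270142, 0.2051233947277069), (0.08118779212236404, 0.1534467488527298), 85.15338897705078)
side 0.112 ((0.6230067610740662, 0.2063070386648178), (0.067169189453125, 0.13664311170578003), 85.96795654296875)
dyaw 1.338136009878677 dist [-0.171   0.3925  0.0248]
tx -3.16 ty 0.92 tz -0.19 az -0.1029
tx -3.24 ty 0.59 tz -0.19 az -0.1029
tx -3.28 ty 0.25 tz -0.19 az -0.1029
tx -3.29 ty -0.09 tz -0.19 az -0.1029
tx -3.27 ty -0.42 tz -0.19 az -0.1029
tx -3.21 ty -0.76 tz -0.19 az -0.1029
tx -3.11 ty -1.08 tz -0.19 az -0.1029
tx -2.98 ty -1.40 tz -0.19 az -0.1029
tx -2.82 ty -1.69 tz -0.19 az -0.1029
tx -2.63 ty -1.98 tz -0.19 az -0.1029
tx -2.42 ty -2.24 tz -0.19 az -0.1029
tx -2.18 ty -2.47 tz -0.19 az -0.1029
tx -1.91 ty -2.68 tz -0.19 az -0.1029
```

Emit:
{"api": "drive_tool", "payload": {
  "rows": [
    {"tx":-3.2,"ty":0.9,"tz":-0.5,"ax":0,"ay":0,"az":-0.104,"claw":0},
    {"tx":-3.2,"ty":0.6,"tz":-0.5,"ax":0,"ay":0,"az":-0.104,"claw":0},
    {"tx":-3.3,"ty":0.2,"tz":-0.5,"ax":0,"ay":0,"az":-0.104,"claw":0},
    {"tx":-3.3,"ty":-0.1,"tz":-0.5,"ax":0,"ay":0,"az":-0.104,"claw":0},
    {"tx":-3.3,"ty":-0.4,"tz":-0.5,"ax":0,"ay":0,"az":-0.104,"claw":0},
    {"tx":-3.2,"ty":-0.8,"tz":0,"ax":0,"ay":0,"az":-0.104,"claw":0},
    {"tx":-3.1,"ty":-1.1,"tz":0,"ax":0,"ay":0,"az":-0.104,"claw":0}
  ]
}}

```text
time_s: 9.48
tcp_pos: [0.4991, 0.0404, 0.2484]
ee_rot: [[0.756, -0.654, 0.0], [-0.654, -0.756, -0.0], [0.0, -0.0, -1.0]]
wrist_force: [-0.4, 1.2, -0.3]
gripper_width: 0.046
gripper_force: 0.0
```

Emit:
{"api": "drive_tool", "payload": {
  "rows": [
    {"tx":-3.0,"ty":-1.4,"tz":0,"ax":0,"ay":0,"az":-0.104,"claw":0},
    {"tx":-2.8,"ty":-1.7,"tz":0,"ax":0,"ay":0,"az":-0.104,"claw":0},
    {"tx":-2.6,"ty":-2.0,"tz":0,"ax":0,"ay":0,"az":-0.104,"claw":0},
    {"tx":-2.4,"ty":-2.2,"tz":0,"ax":0,"ay":0,"az":-0.104,"claw":0},
    {"tx":-2.2,"ty":-2.5,"tz":0,"ax":0,"ay":0,"az":-0.104,"claw":0},
    {"tx":-1.9,"ty":-2.7,"tz":0,"ax":0,"ay":0,"az":-0.12,"claw":0},
    {"tx":0,"ty":0,"tz":0,"ax":0,"ay":0,"az":0,"claw":0},
    {"tx":0,"ty":0,"tz":0,"ax":0,"ay":0,"az":0,"claw":0}
  ]
}}

```text
time_s: 10.15
tcp_pos: [0.4197, 0.2213, 0.2479]
ee_rot: [[0.997, -0.076, -0.0], [-0.076, -0.997, -0.001], [-0.0, 0.001, -1.0]]
wrist_force: [-0.2, -0.8, -1.2]
gripper_width: 0.006
gripper_force: 0.0
```

```bash
python3 - <<'E'
from h import *
s=sense();p,d=capture("wrist");np.savez("w5.npz",p=p,d=d,R=s["ee_rot"],t=s["tcp_pos"])
cv2.imwrite("pics/w5.png",p[:,:,::-1])
print(s["time_s"],s["tcp_pos"],s["ee_rot"][:,0],s["gripper_width"],s["wrist_force"])
C=cloud("wrist",d,s);z=C[...,2]
P=C[(d>0)&(z>.13)&(z<.19)&(np.abs(C[...,0]-.497)<.04)&(np.abs(C[...,1]-.213)<.04)]
print(len(P),P.mean(0),P.min(0),P.max(0),cv2.minAreaRect(P[:,:2].astype(np.float32)))
E
```

```text
10.15 [0.4197 0.2213 0.2479] [ 0.9971 -0.0756 -0.0003] 0.005962263517330566 [-0.1528 -0.847  -1.1625]
3709 [0.498  0.2187 0.1592] [0.4726 0.1986 0.1362] [0.537  0.2401 0.1716] ((0.5053761601448059, 0.21805016696453094), (0.039990175515413284, 0.06374115496873856), 85.98265075683594)
```

View pics/w5.png

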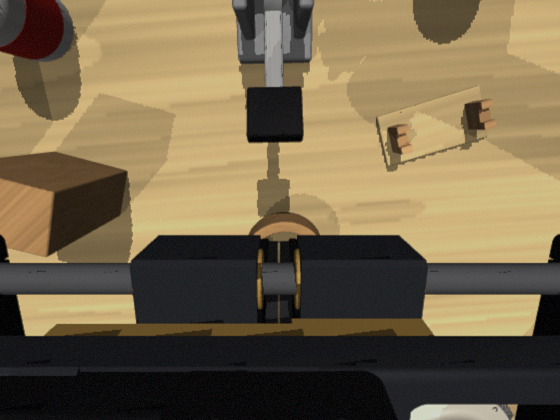

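The wrist view shows the black pad spanning (247–303, 87–142), with the lever running straight up the image to its unit at (273,20), so the tool is in line with the lever. The pad's top centre is at about (0.495, 0.217, 0.163), which fits the static views. I'll go over it and press.

Emit:
{"api": "drive_tool", "payload": {
  "rows": [
    {"tx":3.4,"ty":-0.1,"tz":0,"ax":0,"ay":0,"az":0,"claw":0},
    {"tx":3.3,"ty":0,"tz":1.0,"ax":0,"ay":0,"az":0,"claw":0},
    {"tx":0,"ty":0,"tz":2.5,"ax":0,"ay":0,"az":0,"claw":0},
    {"tx":0,"ty":0,"tz":2.5,"ax":0,"ay":0,"az":0,"claw":0},
    {"tx":0,"ty":0,"tz":0,"ax":0,"ay":0,"az":0,"claw":0},
    {"tx":0,"ty":0,"tz":0,"ax":0,"ay":0,"az":0,"claw":0}
  ]
}}

```text
time_s: 10.7
tcp_pos: [0.487, 0.2144, 0.1871]
ee_rot: [[0.997, -0.08, -0.002], [-0.08, -0.997, -0.003], [-0.002, 0.003, -1.0]]
wrist_force: [-1.8, 0.6, 0.6]
gripper_width: 0.002
gripper_force: 0.0
```

Emit:
{"api": "drive_tool", "payload": {
  "rows": [
    {"tx":0,"ty":0,"tz":0.5,"ax":0,"ay":0,"az":0,"claw":0},
    {"tx":0,"ty":0,"tz":0.5,"ax":0,"ay":0,"az":0,"claw":0},
    {"tx":0,"ty":0,"tz":0.5,"ax":0,"ay":0,"az":0,"claw":0},
    {"tx":0,"ty":0,"tz":0.5,"ax":0,"ay":0,"az":0,"claw":0},
    {"tx":0,"ty":0,"tz":0,"ax":0,"ay":0,"az":0,"claw":0},
    {"tx":0,"ty":0,"tz":0,"ax":0,"ay":0,"az":0,"claw":0}
  ]
}}

```text
time_s: 11.2
tcp_pos: [0.4864, 0.2165, 0.1688]
ee_rot: [[0.997, -0.077, -0.0], [-0.077, -0.997, 0.0], [-0.0, -0.0, -1.0]]
wrist_force: [-4.3, 0.3, 5.9]
gripper_width: 0.004
gripper_force: 2.6
```

In contact (about 6 N). I'll keep pressing.

Emit:
{"api": "drive_tool", "payload": {
  "rows": [
    {"tx":0,"ty":0,"tz":0.5,"ax":0,"ay":0,"az":0,"claw":0},
    {"tx":0,"ty":0,"tz":0.5,"ax":0,"ay":0,"az":0,"claw":0},
    {"tx":0,"ty":0,"tz":0.5,"ax":0,"ay":0,"az":0,"claw":0},
    {"tx":0,"ty":0,"tz":0.5,"ax":0,"ay":0,"az":0,"claw":0},
    {"tx":0,"ty":0,"tz":0.5,"ax":0,"ay":0,"az":0,"claw":0},
    {"tx":0,"ty":0,"tz":0.5,"ax":0,"ay":0,"az":0,"claw":0},
    {"tx":0,"ty":0,"tz":0.5,"ax":0,"ay":0,"az":0,"claw":0},
    {"tx":0,"ty":0,"tz":0.5,"ax":0,"ay":0,"az":0,"claw":0},
    {"tx":0,"ty":0,"tz":0,"ax":0,"ay":0,"az":0,"claw":0},
    {"tx":0,"ty":0,"tz":0,"ax":0,"ay":0,"az":0,"claw":0}
  ]
}}

```text
time_s: 12.03
tcp_pos: [0.4866, 0.2162, 0.1277]
ee_rot: [[0.997, -0.078, -0.001], [-0.078, -0.997, -0.001], [-0.001, 0.001, -1.0]]
wrist_force: [-2.8, 0.7, 4.6]
gripper_width: 0.004
gripper_force: 1.9
```

Emit:
{"api": "drive_tool", "payload": {
  "rows": [
    {"tx":0,"ty":0,"tz":0.5,"ax":0,"ay":0,"az":0,"claw":0},
    {"tx":0,"ty":0,"tz":0.5,"ax":0,"ay":0,"az":0,"claw":0},
    {"tx":0,"ty":0,"tz":0.5,"ax":0,"ay":0,"az":0,"claw":0},
    {"tx":0,"ty":0,"tz":0.5,"ax":0,"ay":0,"az":0,"claw":0},
    {"tx":0,"ty":0,"tz":0.5,"ax":0,"ay":0,"az":0,"claw":0},
    {"tx":0,"ty":0,"tz":0.5,"ax":0,"ay":0,"az":0,"claw":0},
    {"tx":0,"ty":0,"tz":0,"ax":0,"ay":0,"az":0,"claw":0},
    {"tx":0,"ty":0,"tz":0,"ax":0,"ay":0,"az":0,"claw":0}
  ]
}}

```text
time_s: 12.7
tcp_pos: [0.4865, 0.2162, 0.0977]
ee_rot: [[0.997, -0.078, -0.001], [-0.078, -0.997, -0.001], [-0.001, 0.001, -1.0]]
wrist_force: [-4.1, -0.2, 6.0]
gripper_width: 0.005
gripper_force: 2.9
```

Emit:
{"api": "drive_tool", "payload": {
  "rows": [
    {"tx":0,"ty":0,"tz":0.4,"ax":0,"ay":0,"az":0,"claw":0},
    {"tx":0,"ty":0,"tz":0.4,"ax":0,"ay":0,"az":0,"claw":0},
    {"tx":0,"ty":0,"tz":0.4,"ax":0,"ay":0,"az":0,"claw":0},
    {"tx":0,"ty":0,"tz":0.4,"ax":0,"ay":0,"az":0,"claw":0},
    {"tx":0,"ty":0,"tz":0.2,"ax":0,"ay":0,"az":0,"claw":0},
    {"tx":0,"ty":0,"tz":0,"ax":0,"ay":0,"az":0,"claw":0},
    {"tx":0,"ty":0,"tz":0,"ax":0,"ay":0,"az":0,"claw":0},
    {"tx":0,"ty":0,"tz":0,"ax":0,"ay":0,"az":0,"claw":0},
    {"tx":0,"ty":0,"tz":0,"ax":0,"ay":0,"az":0,"claw":0}
  ]
}}

```text
time_s: 13.45
tcp_pos: [0.4882, 0.2163, 0.0807]
ee_rot: [[0.997, -0.077, 0.002], [-0.077, -0.997, 0.0], [0.002, -0.0, -1.0]]
wrist_force: [1.1, -1.0, 5.8]
gripper_width: 0.004
gripper_force: 2.7
```

```bash
python3 - <<'E'
from h import *
p,d=capture("side");q,e=capture("scene")
a=cv2.resize(p[140:240,190:290],(400,400));b=cv2.resize(q[120:220,270:370],(400,400))
cv2.imwrite("pics/c2.png",np.hstack([a,b])[:,:,::-1])
for n,D,im in(("side",d,p),("scene",e,q)):
    C=cloud(n,D);m=(D>0)&(np.abs(C[...,0]-.48)<.027)&(np.abs(C[...,1]-.215)<.022)&(C[...,2]>.05)&(C[...,2]<.1);P=C[m]
    print(n,len(P),P.mean(0),P.min(0),P.max(0))
    M=C[m&(np.abs(C[...,0]-.48)<.02)];A=np.c_[M[:,0]-.480,np.ones(len(M))];print(np.linalg.lstsq(A,M[:,2],rcond=None)[0])
s=sense();print(s["time_s"],s["tcp_pos"],s["wrist_force"])
E
```

```text
side 128 [0.4815 0.2094 0.0786] [0.4621 0.1944 0.0609] [0.5059 0.2359 0.0997]
[0.5126 0.0784]
scene 98 [0.4906 0.2071 0.079 ] [0.4642 0.1943 0.0603] [0.5068 0.2361 0.0995]
[0.3971 0.0761]
13.55 [0.4882 0.2163 0.0807] [ 0.3804 -2.0629  5.3119]
```

View pics/c2.png

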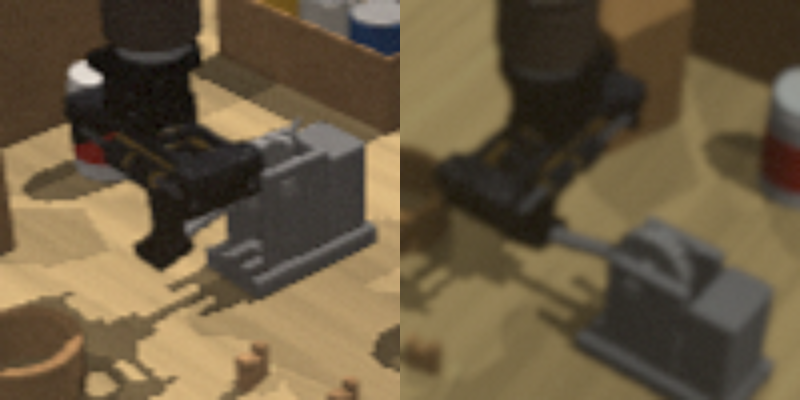

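The crops show the closed fingertips pressing the pad, with the lever now sloping down from its unit. By geometry the pad centre is about 76 mm up (third click), with about 5.5 N on it, so I'm handing in.

```bash
python3 -c "
from station import *
print(finish_job())"
```

```text
the job is handed in; nothing more can be done
None
```

I've handed the job in, with no verdict returned: the roller measured as seated under the jaw and let go, and the fingertips are holding the lever at its third click (pad about 76 mm up, about 5.5 N).

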